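Set the packing jig's fence to the marked stop

TASK

Set the packing jig's fence for the next batch: with a fingertip press the black pad in the middle of its carriage right down to free the friction hold, and with the pad still pressed push the carriage along the rail until it is up against the marked stop, the one that carries a diamond-shaped plate. Then let go of the pad so that the carriage locks there. Never force the carriage along while it is locked, and leave everything else on the table standing or lying where it is.

Things in the scene. Friction and masses are not known exactly. Their poses are not given: they have to be found in the camera images.
- jig: fixed jig: an aluminium rail 400 mm long (along its y), 50 mm wide, top 20 mm above the table, with an 8 mm thick plywood bed in front of it (its -x side, 33 to 118 mm from the rail's middle line). Origin on the table under the middle of the rail; y along the rail, to the robot's left at yaw 0; z up
- carriage (a joint): position of the carriage along the rail's y, m; 0 at mid-rail, growing to the jig's +y. It starts between the two stops. Locked while the pad is up (it takes some 20 N to force it); with the pad down it slides with 1 to 2 N and stays where it is left
- pad (a joint): how far the pad is pressed, m: within 1 mm of 0 when up (locked), about 0.0055 fully down; the hold is wholly free beyond about 0.002. Springs back up when let go. It takes about 7 N to start freeing the hold and 10 N to hold the pad fully down; only the pad frees it, not the carriage's frame
- pad_top (a point): middle of the top face of the black pad, 42 mm above the table when up. The pad is 58 mm along the rail and 42 mm across; a 3 mm high rib stands along each of its two ends, 48 mm clear between them, so a closed pair of fingers fits between and can drag the pad along. Its axes are the jig's. When up, the face stands 7 mm above the grey frame
- carriage_mid (a point): middle of the grey carriage, level with the top of its frame, 34 mm above the table. The frame is 90 mm along the rail, 72 mm across. An aluminium fence plate (8 mm thick, top 50 mm above the table) reaches from it over the bed, to 111 mm in front of the rail's middle line
- stop_marked_mid (a point): the marked stop: fixed steel block round the rail, 30 mm along the rail, 69 mm across, top 36 mm above the table, carrying a post with a flat horizontal diamond-shaped plate (37 mm corner to corner, top 58 mm above the table). At one end of the rail, either left or right. Point in the middle of the block; 60 mm from carriage_mid along the rail when the carriage is up against it
- stop_plain_mid (a point): the plain stop at the other end of the rail: the same block with only a low round screw head and no diamond
- mug: white mug with blue pattern, 81 mm across, 95 mm tall, left of the jig; origin at its underside's centre; leave alone
- blue_box: blue carton 61x73x88 mm, left of the jig; origin at its underside's centre; leave alone
- tape: roll of brown packing tape lying flat, 98 mm across, 48 mm high, left of the jig; origin at its underside's centre; leave alone
- bottle_bed: small dark bottle-shaped opener, 22 mm across, 89 mm tall, standing on the left end of the jig's bed; origin at its underside's centre; leave alone
- bottle_back: another such bottle-shaped opener, 22 mm across, 89 mm tall, standing close behind the rail; origin at its underside's centre; leave alone
- pen: marker pen, 17x127x19 mm, lying close behind the rail; origin at its underside's centre; leave alone
- red_box: red carton 71x71x104 mm, right of the jig; origin at its underside's centre; leave alone

How it is judged:
By the outcome, as a careful person would: the job done as asked, in the order asked, and still so for the second after the job is handed in, with the robot touching nothing.
It also fails if it takes over 40 s, if anything falls off the work surface, if the arm or the gripper's body presses on something with over 40 N, if the wrist force passes 120 N, or if a joint passes its speed limit or range.

ROBOT

A 6-joint arm with a two-finger parallel gripper is mounted at the origin on a cart in front of the work surface, level with it; the furniture and walls round the work are solid. World frame = base frame: x ahead of the robot, y to its left, z up, the work surface at z = 0. Lengths are in m, angles in degrees, forces in N, time in s.
With the tool pointing down it reaches from about 0.25 to 0.725 m from the base axis. Payload 9.7 kg.
Tool frame: the origin (TCP) lies midway between the tips of the shut fingers; the grasp point (between the pads) lies 19 mm behind it; z points along the fingers, y is the line along which they close (so a half turn about z gives the same grasp; the last joint's range is limited). The gripper opens to 85 mm and grips with 20 to 120 N. Pads are 22 mm wide; open, the fingers measure 114 mm over their backs; the gripper's body (76 mm by 85 mm) begins 54 mm behind the grasp point. The pads swing forward as they close: fully open they stand 13 mm farther back than shut.
Start: joints at [-64.63, 4.979, 10.078, 95.1, 0, 90], TCP at [0.236, -0.497, 0.231] pointing down, gripper open.
Joint ranges: [-179.16, 179.16], [-48.56, 103.87], [-65.8, 70.77], [-126.05, 130.52], [-82.76, 87.17], [-180, 180]. Speed limits (degrees/s): [127.2, 127.2, 147.25, 180, 180, 180].

INTERFACE

Orientations are given as [roll, pitch, yaw] about the fixed x, y, z axes, in that order (R = Rz(yaw) Ry(pitch) Rx(roll)).
In Python, from workcell import bot gives the robot as it stands.
- The arm moves only by the shell command python3 -m crank 'ROWS' [FORCE]. ROWS is JSON, a list of rows, each an object with "gripper": the finger opening in mm, from 0 to 85.4; "travel": the shift along the tool's x, y, z in mm, a list of three; "twist": the turn, a rotation vector about the tool's x, y, z in rad, a list of three. In form: [{"gripper": gripper, "travel": [tx, ty, tz], "twist": [rx, ry, rz]}, ...]. A call has 1 to 12 rows; each row shifts and turns the commanded pose from where the row before left it, along the tool's axes as they then stand; what a row does not reach is not made up. A row lasts 1/8 s, in which the tool goes at most 62.5 mm and 10.7 degrees, less where a joint would pass 70% of its speed; a pose out of reach is approached as far as the arm can. A call is refused whole if a number of a shift passes 62.5 or a number of a turn 0.188, either way. A call with a gripper value outside its range is refused whole. The fingers move at their own pace and stop on an object; FORCE is the grip in N (left out, the last holds). Time passes only in rows, so rows that do not move let the fingers close. It gives the time, the measured TCP pose, the force, the opening and the grip force at its end, in the units of the state.
- bot.get_obs(): the state, without advancing time (a new reading comes with each control period).
- bot.camera(name): name is "scene" or "top" or "wrist"; returns the picture (480x640x3 uint8, red, green, blue); there is no depth.
- bot.calibration(name): a dict with "vfov" (degrees; the focal length in pixels is half the picture's height over the tangent of half this angle, whatever the lens; pixels are square), "cx", "cy" (the principal point, pixels), "camera_from_world" (4x4, takes a point from world to camera coordinates). Camera axes: x right, y down, z forward; pixel columns grow to the right and rows downward; lengths in m; the calibration is good to about 2 mm. The wrist camera is an equidistant fisheye: a pixel r from the principal point sees the ray r / f radians off the axis. A picture is of the moment at which its call begins: read the wrist's pose just before it. calibration takes no time and is no camera call; for the wrist camera it gives the pose at the moment of the call.
- bot.job_done(): hands the job in; it is judged then, once.
The state is a dict: "time": time; "q": joint angles; "qd": joint speeds; "joint_efforts": joint torques, N m; "ee_pos": TCP position; "tcp_rot": TCP orientation; "wrist_force": force on the tool from outside, world axes, zero at the start; "torque": the same for the moment, N m; "opening": finger opening in m; "grasp_force": force on a finger pad.
Only numpy, scipy, OpenCV 4.12 (cv2) and the standard library are available. Lean on these libraries where they do the work, as an engineer would, in place of code of your own. Each camera call takes 0.05 s, during which the arm holds its last target. There are 200 camera calls.

## Working session

There is one attempt and no reset: what is moved stays moved. The work goes in short steps, Python scripts to look and compute and a shell command to move; the robot and the scene stay as the last step left them, time stands still between calls to the robot, and variables do not carry over. Pictures are saved under pics/ and viewed, at most 10 in all, crops included, and the job is handed in when it is done.

```bash
mkdir -p pics; python3 - <<'E'
from workcell import bot
import cv2
o=bot.get_obs(); print(o)
for n in("scene","top"):
    cv2.imwrite(f"pics/{n}0.png",bot.camera(n)[:,:,::-1])
    print(n,bot.calibration(n))
E
```

```text
{'time': 0.0, 'q': array([-6.46295503e+01,  5.01255488e+00,  1.00337334e+01,  9.50990727e+01,
       -1.92956219e-03,  8.99996740e+01]), 'qd': array([ 0.01340931, -0.05535772,  0.01965308,  0.0664174 ,  0.05137103,
        0.00626477]), 'joint_efforts': array([ 8.85275017e-05, -5.20397151e+01,  4.64799321e+01,  1.65269058e-02,
       -9.51379775e-05, -3.70763942e-06]), 'ee_pos': array([ 0.23555153, -0.49675379,  0.23056265]), 'tcp_rot': array([-1.79922106e+02,  1.92911720e-03,  2.53707783e+01]), 'wrist_force': array([-0.28292326,  0.22253262, -0.60600906]), 'torque': array([-0.02535916, -0.00878312, -0.00955274]), 'grasp_force': 0.0, 'opening': 0.08503691657284564}
scene {'vfov': 45.80624571594071, 'cx': 327.9343690067807, 'cy': 230.2734104063672, 'camera_from_world': array([[-0.88467108, -0.46575434, -0.02073604,  0.56773452],
       [-0.21239407,  0.44222481, -0.87139312,  0.09882058],
       [ 0.41502512, -0.76649208, -0.49014696,  1.16067598],
       [ 0.        ,  0.        ,  0.        ,  1.        ]])}
top {'vfov': 48.494245460144754, 'cx': 314.4070216378486, 'cy': 234.1055794393775, 'camera_from_world': array([[-0.01420769, -0.99969784,  0.02005928,  0.11749041],
       [-0.99194814,  0.01156701, -0.1261154 ,  0.5656117 ],
       [ 0.12584527, -0.02168958, -0.99181275,  1.09957469],
       [ 0.        ,  0.        ,  0.        ,  1.        ]])}
```

View pics/top0.png

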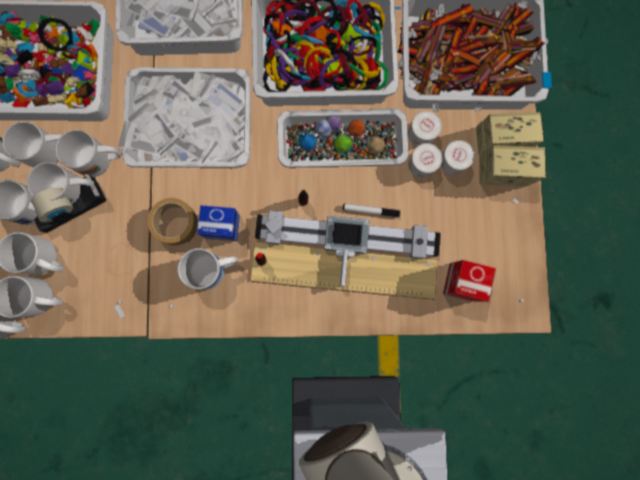

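View pics/scene0.png

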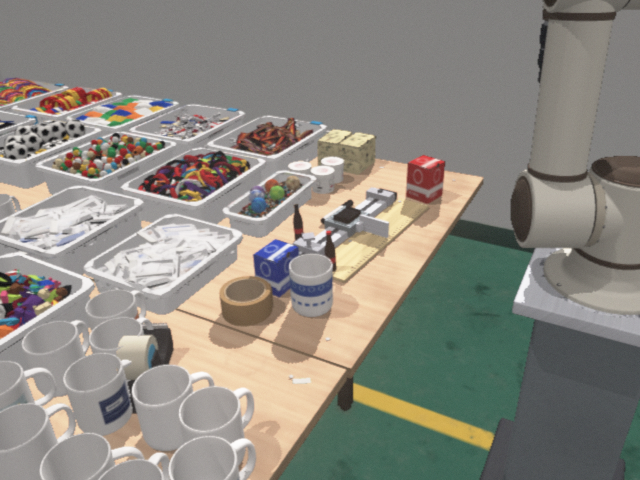

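The top view shows the carriage pad at about (347,233). The left stop, near (272,228), looks like the diamond one, and the right stop at (420,241) has a round head. I'll zoom in to confirm.

```bash
cat > h.py <<'E'
import numpy as np, cv2
from workcell import bot
def ray(n,u,v,c=None):
    c=c or bot.calibration(n); T=c["camera_from_world"]; f=240/np.tan(np.radians(c["vfov"]/2))
    x,y=(u-c["cx"])/f,(v-c["cy"])/f
    if n=="wrist":
        r=np.hypot(x,y); s=np.sin(r)/max(r,1e-9); d=np.array([x*s,y*s,np.cos(r)])
    else: d=np.array([x,y,1.])
    R=T[:3,:3]; o=-R.T@T[:3,3]; d=R.T@d; return o,d/np.linalg.norm(d)
def plane(n,u,v,z,c=None):
    o,d=ray(n,u,v,c); return o+d*(z-o[2])/d[2]
def tri(a,b):
    A=np.zeros((3,3));y=np.zeros(3)
    for o,d in(a,b):
        P=np.eye(3)-np.outer(d,d);A+=P;y+=P@o
    return np.linalg.solve(A,y)
E
python3 - <<'E'
import cv2
from h import *
t=cv2.imread("pics/top0.png"); s=cv2.imread("pics/scene0.png")
a=cv2.resize(t[180:305,240:450],(800,476),interpolation=cv2.INTER_CUBIC); cv2.imwrite("pics/t1.png",a)
for u,v in((347,233),(272,228),(420,241)): print(plane("top",u,v,.042))
E
```

```text
[0.56770451 0.04125459 0.042     ]
[0.58020675 0.19981046 0.042     ]
[ 0.54880954 -0.11331531  0.042     ]
```

View pics/t1.png

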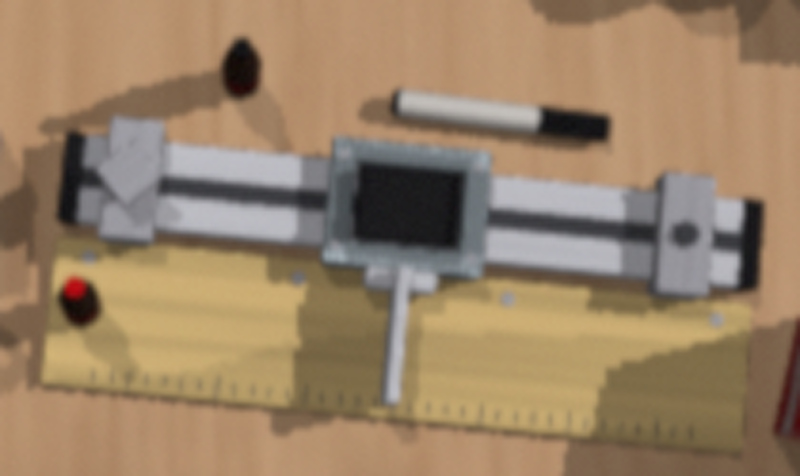

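The zoom shows the diamond plate on the left stop, at crop (132,170), and a plain screw head on the right. So the carriage goes to +y. I'll square the tool to the rail (yaw about -5.7°) and move over the pad with the fingers shut.

```bash
python3 -m crank '[{"gripper":0,"travel":[0,0,0],"twist":[0,0,0.18]},{"gripper":0,"travel":[0,0,0],"twist":[0,0,0.18]},{"gripper":0,"travel":[0,0,0],"twist":[0,0,0.18]},{"gripper":0,"travel":[25,-51,0],"twist":[0,0,0]},{"gripper":0,"travel":[25,-51,0],"twist":[0,0,0]},{"gripper":0,"travel":[25,-51,0],"twist":[0,0,0]},{"gripper":0,"travel":[25,-51,0],"twist":[0,0,0]},{"gripper":0,"travel":[25,-51,0],"twist":[0,0,0]},{"gripper":0,"travel":[25,-51,0],"twist":[0,0,0]},{"gripper":0,"travel":[25,-51,0],"twist":[0,0,0]},{"gripper":0,"travel":[25,-51,0],"twist":[0,0,0]}]'
python3 -m crank '[{"gripper":0,"travel":[25,-51,10],"twist":[0,0,0]},{"gripper":0,"travel":[25,-51,10],"twist":[0,0,0]},{"gripper":0,"travel":[15,-40,10],"twist":[0,0,0]},{"gripper":0,"travel":[0,0,0],"twist":[0,0,0]},{"gripper":0,"travel":[0,0,0],"twist":[0,0,0]}]'
python3 - <<'E'
from h import *
import pickle
o=bot.get_obs(); c=bot.calibration("wrist"); im=bot.camera("wrist")[:,:,::-1]
cv2.imwrite("pics/w1.png",im); pickle.dump(c,open("w1.pkl","wb")); print(o["ee_pos"],o["tcp_rot"],o["wrist_force"])
E
```

```text
time: 1.48
ee_pos: [0.4749, -0.1085, 0.2311]
tcp_rot: [180.0, 0.0, -5.6]
wrist_force: [0.9, -0.3, -0.5]
opening: -0.0002
grasp_force: 0.0
time: 2.1
ee_pos: [0.5491, -0.0141, 0.202]
tcp_rot: [-178.4, 0.0, -2.3]
wrist_force: [-0.3, -0.1, 0.6]
opening: 0.0
grasp_force: 0.0
[ 0.54910495 -0.01406029  0.20201039] [-1.78354178e+02  4.66541132e-02 -2.26365816e+00] [-0.26225302 -0.05811282  0.58278181]
```

View pics/w1.png

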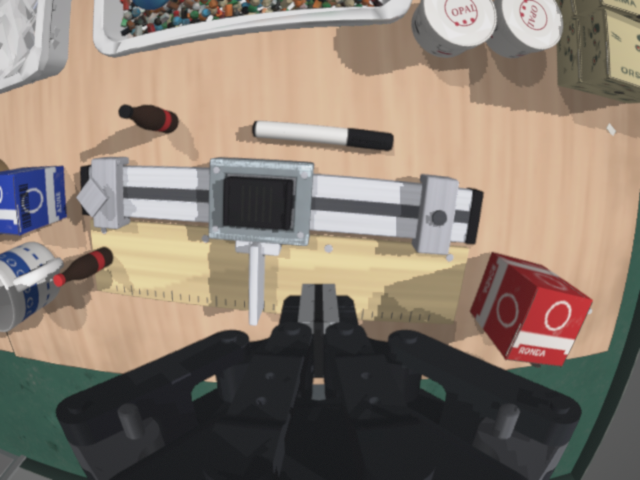

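The wrist view shows the pad at about (259,203), the diamond stop's block at (109,193) and the plain stop at (438,215). The last rows fell short, so I'll check the joints and triangulate.

```bash
python3 - <<'E'
from h import *
import pickle
print(bot.get_obs()["q"].round(1))
c=pickle.load(open("w1.pkl","rb"))
def blob(f,x0,y0,x1,y1,th):
    g=cv2.imread(f,0)[y0:y1,x0:x1]; m=(g<th).astype(np.uint8)
    cs,_=cv2.findContours(m,cv2.RETR_EXTERNAL,cv2.CHAIN_APPROX_NONE); k=max(cs,key=cv2.contourArea)
    (a,b),wh,an=cv2.minAreaRect(k); return a+x0,b+y0,wh,an
w=blob("pics/w1.png",217,168,301,238,60); t=blob("pics/top0.png",328,218,367,250,60)
print(w,t)
P=tri(ray("top",*t[:2]),ray("wrist",*w[:2],c)); print("pad",P, plane("top",*t[:2],.042),plane("wrist",*w[:2],.042,c))
for n,tp,wp,z in (("stopL",(240+137/3.81,180+180/3.81),(109,193),.036),("screwR",(240+685/3.81,180+234/3.81),(438,217),.038),("bottle_back",(303,198),(123,113),.089)):
    print(n,tri(ray("top",*tp),ray("wrist",*wp,c)),plane("top",*tp,z),plane("wrist",*wp,z,c))
# pad side direction from wrist
E
```

```text
[ -2.3   4.4   6.2  91.8   1.6 179.9]
(257.7189636230469, 202.777587890625, (70.81875610351562, 50.559661865234375), 3.3664608001708984) (346.29918098449707, 233.70901489257812, (28.971439361572266, 20.551612854003906), 5.19442892074585)
pad [0.56619205 0.04193735 0.0381142 ] [0.56620832 0.04277373 0.042     ] [0.56632336 0.04063183 0.042     ]
stopL [0.58316214 0.19196639 0.03272922] [0.58257014 0.19174921 0.036     ] [0.58363001 0.18981321 0.036     ]
screwR [ 0.54845035 -0.1139338   0.03748049] [ 0.54836741 -0.11371966  0.038     ] [ 0.54858176 -0.11387786  0.038     ]
bottle_back [0.64309315 0.13437153 0.08535662] [0.63478557 0.13359479 0.089     ] [0.65011044 0.13382912 0.089     ]
```

Joint 6 is at its 180° limit. I'll take the equivalent half turn, which puts q6 near 0.

```bash
python3 -m crank '[{"gripper":0,"travel":[0,0,0],"twist":[0,0,-0.18]},{"gripper":0,"travel":[0,0,0],"twist":[0,0,-0.18]},{"gripper":0,"travel":[0,0,0],"twist":[0,0,-0.18]},{"gripper":0,"travel":[0,0,0],"twist":[0,0,-0.18]},{"gripper":0,"travel":[0,0,0],"twist":[0,0,-0.18]},{"gripper":0,"travel":[0,0,0],"twist":[0,0,-0.18]},{"gripper":0,"travel":[0,0,0],"twist":[0,0,-0.18]},{"gripper":0,"travel":[0,0,0],"twist":[0,0,-0.18]},{"gripper":0,"travel":[0,0,0],"twist":[0,0,-0.18]}]'
python3 -m crank '[{"gripper":0,"travel":[0,0,0],"twist":[0,0,-0.18]},{"gripper":0,"travel":[0,0,0],"twist":[0,0,-0.18]},{"gripper":0,"travel":[0,0,0],"twist":[0,0,-0.18]},{"gripper":0,"travel":[0,0,0],"twist":[0,0,-0.18]},{"gripper":0,"travel":[0,0,0],"twist":[0,0,-0.18]},{"gripper":0,"travel":[0,0,0],"twist":[0,0,-0.18]},{"gripper":0,"travel":[0,0,0],"twist":[0,0,-0.18]},{"gripper":0,"travel":[0,0,0],"twist":[0,0,0]},{"gripper":0,"travel":[0,0,0],"twist":[0,0,0]}]'
python3 - <<'E'
from h import *
from scipy.spatial.transform import Rotation as R
o=bot.get_obs(); print(o["ee_pos"],o["tcp_rot"],o["q"].round(1))
A=R.from_euler("xyz",o["tcp_rot"],degrees=True); B=R.from_euler("xyz",[180,0,173.7],degrees=True)
print("twist",(A.inv()*B).as_rotvec()); print("travel in target axes mm",B.inv().apply(np.array([.5662,.0418,.10])-o["ee_pos"])*1e3)
E
```

```text
time: 3.28
ee_pos: [0.5492, -0.0144, 0.2027]
tcp_rot: [179.9, -1.6, 90.9]
wrist_force: [0.2, 0.2, -0.0]
opening: 0.0005
grasp_force: 0.0
time: 4.4
ee_pos: [0.5494, -0.0138, 0.2023]
tcp_rot: [178.4, -0.4, 162.5]
wrist_force: [0.7, -0.1, 0.1]
opening: -0.0001
grasp_force: 0.0
[ 0.54941802 -0.01379697  0.20229333] [178.39444642  -0.4225638  162.54846359] [-2.3  4.4  6.2 91.8  1.7 15.2]
twist [ 0.02865127 -0.00462438 -0.19472073]
travel in target axes mm [-10.5797409   57.10277436 102.2933314 ]
```

```bash
python3 -m crank '[{"gripper":0,"travel":[0,0,0],"twist":[0.014,-0.002,-0.098]},{"gripper":0,"travel":[0,0,0],"twist":[0.014,-0.002,-0.098]},{"gripper":0,"travel":[-5,29,30],"twist":[0,0,0]},{"gripper":0,"travel":[-5,28,30],"twist":[0,0,0]},{"gripper":0,"travel":[0,0,20],"twist":[0,0,0]},{"gripper":0,"travel":[0,0,10],"twist":[0,0,0]},{"gripper":0,"travel":[0,0,0],"twist":[0,0,0]},{"gripper":0,"travel":[0,0,0],"twist":[0,0,0]}]'
python3 - <<'E'
from h import *
import pickle
o=bot.get_obs(); c=bot.calibration("wrist"); im=bot.camera("wrist")[:,:,::-1]
cv2.imwrite("pics/w2.png",im); pickle.dump(c,open("w2.pkl","wb")); print(o["ee_pos"],o["tcp_rot"],o["wrist_force"],o["q"].round(1))
E
```

```text
time: 5.4
ee_pos: [0.5658, 0.0422, 0.113]
tcp_rot: [179.9, 0.0, 174.0]
wrist_force: [0.7, -0.4, -0.0]
opening: -0.0003
grasp_force: 0.0
[0.56575152 0.04215261 0.11301647] [1.79945371e+02 2.36457174e-02 1.73988403e+02] [ 0.72801225 -0.41792091 -0.02240382] [ 4.2  6.6 -1.3 82.1  0.  10.2]
```

View pics/w2.png

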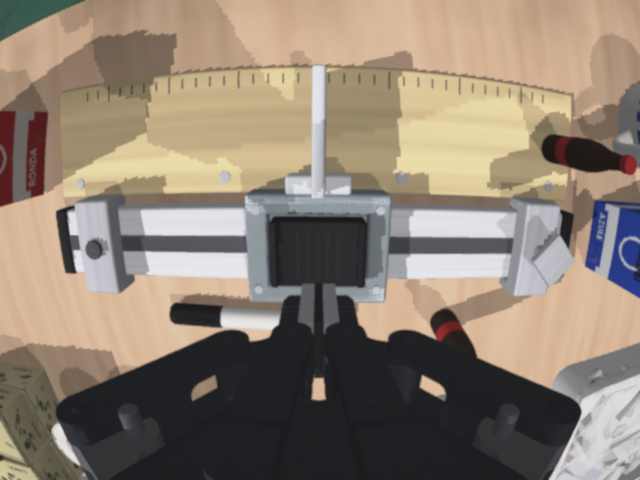

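The close view is square to the rail: pad at about (318,252), diamond stop block at (537,247), plain stop at (101,245). bottle_back sits at (450,325), beside the linkage. I'll refine from this view.

```bash
python3 - <<'E'
from h import *
import pickle
c=pickle.load(open("w2.pkl","rb")); c1=pickle.load(open("w1.pkl","rb"))
g=cv2.imread("pics/w2.png",0)[212:284,262:372]; m=(g<70).astype(np.uint8)
cs,_=cv2.findContours(m,cv2.RETR_EXTERNAL,cv2.CHAIN_APPROX_NONE); r=cv2.boundingRect(max(cs,key=cv2.contourArea)); print(r)
u,v=262+r[0]+r[2]/2,212+r[1]+r[3]/2
print("pad",tri(ray("wrist",u,v,c),ray("wrist",257.7,202.8,c1)),plane("wrist",u,v,.042,c))
B=[plane("wrist",x,v,.042,c) for x in (262+r[0],262+r[0]+r[2])]; print("len",np.linalg.norm(B[1]-B[0]))
print("bottle base",plane("wrist",438,314,0,c))
d=np.array([np.sin(np.radians(6)),np.cos(np.radians(6)),0])
# inner edges along the rail of carriage (z .034) & stop (z .036)
e=plane("wrist",386,235,.034,c); s=plane("wrist",514,235,.036,c); f=plane("wrist",251,235,.034,c)
print("gap",(s-e)@d,"frame len",(e-f)@d, "pad vs carriage mid",(plane("wrist",u,v,.042,c)-(e+f)/2)@d)
E
```

```text
(6, 4, 101, 68)
pad [0.565584   0.04204313 0.03667029] [0.56414412 0.0425171  0.042     ]
len 0.061609462302987465
bottle base [0.64049685 0.13083637 0.        ]
gap 0.09053578895603233 frame len 0.0848554078812557 pad vs carriage mid -1.52037687023266e-05
```

```bash
python3 -m crank '[{"gripper":0,"travel":[0,0,30],"twist":[0,0,0]},{"gripper":0,"travel":[0,0,25],"twist":[0,0,0]},{"gripper":0,"travel":[0,0,11],"twist":[0,0,0]},{"gripper":0,"travel":[0,0,3],"twist":[0,0,0]},{"gripper":0,"travel":[0,0,2],"twist":[0,0,0]},{"gripper":0,"travel":[0,0,0],"twist":[0,0,0]}]'
```

```text
time: 6.2
ee_pos: [0.5658, 0.0425, 0.0419]
tcp_rot: [179.9, 0.0, 174.1]
wrist_force: [-0.4, -0.8, 1.9]
opening: 0.0001
grasp_force: 0.9
```

Contact is at z = 0.042, as expected. Now pressing down.

```bash
python3 -m crank '[{"gripper":0,"travel":[0,0,2],"twist":[0,0,0]},{"gripper":0,"travel":[0,0,2],"twist":[0,0,0]},{"gripper":0,"travel":[0,0,1.5],"twist":[0,0,0]},{"gripper":0,"travel":[0,0,0],"twist":[0,0,0]},{"gripper":0,"travel":[0,0,0],"twist":[0,0,0]}]'
```

```text
time: 6.82
ee_pos: [0.5659, 0.0425, 0.0369]
tcp_rot: [179.9, 0.1, 174.1]
wrist_force: [-2.5, -0.9, 9.3]
opening: -0.0004
grasp_force: 4.6
```

```bash
python3 -m crank '[{"gripper":0,"travel":[0,0,1.2],"twist":[0,0,0]},{"gripper":0,"travel":[0,0,0],"twist":[0,0,0]}]'; python3 -m crank '[{"gripper":0,"travel":[0,2,0],"twist":[0,0,0]},{"gripper":0,"travel":[0,3,0],"twist":[0,0,0]},{"gripper":0,"travel":[0,5,0],"twist":[0,0,0]},{"gripper":0,"travel":[0,5,0],"twist":[0,0,0]},{"gripper":0,"travel":[0,0,0],"twist":[0,0,0]}]'
```

```text
time: 7.08
ee_pos: [0.5659, 0.0426, 0.0365]
tcp_rot: [179.9, 0.1, 174.1]
wrist_force: [-4.7, 0.4, 14.6]
opening: 0.0002
grasp_force: 7.3
time: 7.7
ee_pos: [0.5676, 0.0581, 0.0364]
tcp_rot: [179.9, 0.1, 174.1]
wrist_force: [-3.5, 1.8, 14.7]
opening: -0.0002
grasp_force: 6.9
```

```bash
python3 -m crank '[{"gripper":0,"travel":[0,7,0],"twist":[0,0,0]},{"gripper":0,"travel":[0,8,0],"twist":[0,0,0]},{"gripper":0,"travel":[0,8,0],"twist":[0,0,0]},{"gripper":0,"travel":[0,8,0],"twist":[0,0,0]},{"gripper":0,"travel":[0,8,0],"twist":[0,0,0]},{"gripper":0,"travel":[0,8,0],"twist":[0,0,0]},{"gripper":0,"travel":[0,8,0],"twist":[0,0,0]},{"gripper":0,"travel":[0,7,0],"twist":[0,0,0]},{"gripper":0,"travel":[0,4,0],"twist":[0,0,0]},{"gripper":0,"travel":[0,0,0],"twist":[0,0,0]}]'
python3 - <<'E'
from h import *
o=bot.get_obs(); print(o["ee_pos"],o["wrist_force"])
cv2.imwrite("pics/w3.png",bot.camera("wrist")[:,:,::-1])
E
```

```text
time: 8.95
ee_pos: [0.575, 0.1239, 0.0365]
tcp_rot: [179.9, 0.1, 174.1]
wrist_force: [-0.7, 1.7, 11.5]
opening: -0.0002
grasp_force: 5.7
[0.57498838 0.12389984 0.03649789] [-0.67686034  1.69729408 11.48350119]
```

View pics/w3.png

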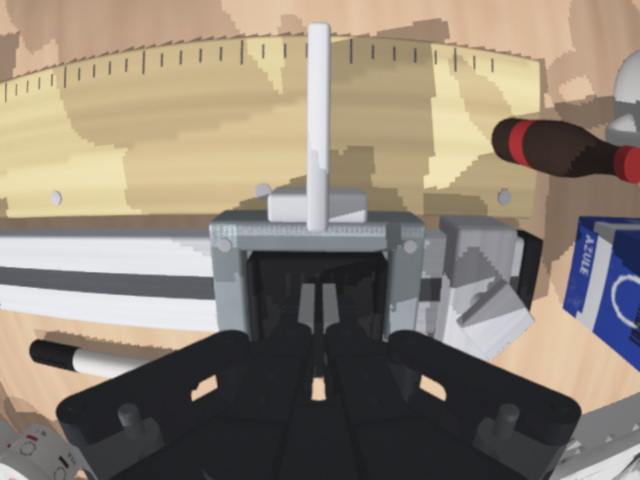

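The carriage moved with the fingers. It spans pixels 210–424, the stop face is at about 443, and a gap of roughly 8 mm remains. I'll creep on.

```bash
python3 -m crank '[{"gripper":0,"travel":[0,3,0.4],"twist":[0,0,0]},{"gripper":0,"travel":[0,2,0],"twist":[0,0,0]},{"gripper":0,"travel":[0,1,0],"twist":[0,0,0]},{"gripper":0,"travel":[0,0,0],"twist":[0,0,0]}]'; python3 -m crank '[{"gripper":0,"travel":[0,1,0],"twist":[0,0,0]},{"gripper":0,"travel":[0,1,0],"twist":[0,0,0]},{"gripper":0,"travel":[0,0,0],"twist":[0,0,0]}]';  python3 -m crank '[{"gripper":0,"travel":[0,1,0],"twist":[0,0,0]},{"gripper":0,"travel":[0,1,0],"twist":[0,0,0]},{"gripper":0,"travel":[0,0,0],"twist":[0,0,0]}]'
```

```text
time: 9.5
ee_pos: [0.5757, 0.1296, 0.0365]
tcp_rot: [179.9, 0.2, 174.1]
wrist_force: [-2.3, 0.1, 13.2]
opening: -0.0002
grasp_force: 6.9
time: 9.88
ee_pos: [0.5758, 0.1315, 0.0364]
tcp_rot: [179.9, 0.2, 174.1]
wrist_force: [-2.2, -0.2, 13.9]
opening: 0.0001
grasp_force: 6.9
time: 10.25
ee_pos: [0.5761, 0.1335, 0.0365]
tcp_rot: [179.9, 0.2, 174.1]
wrist_force: [-0.7, 0.1, 13.3]
opening: -0.0002
grasp_force: 6.9
```

```bash
for i in 1 ; do python3 -m crank '[{"gripper":0,"travel":[0,1,0],"twist":[0,0,0]},{"gripper":0,"travel":[0,0,0],"twist":[0,0,0]}]'; python3 -m crank '[{"gripper":0,"travel":[0,1,0],"twist":[0,0,0]},{"gripper":0,"travel":[0,0,0],"twist":[0,0,0]}]'; python3 -m crank '[{"gripper":0,"travel":[0,1,0],"twist":[0,0,0]},{"gripper":0,"travel":[0,0,0],"twist":[0,0,0]}]'; done | grep -E "ee_pos|wrist"
python3 - <<'E'
from h import *
im=bot.camera("wrist")[:,:,::-1]
cv2.imwrite("pics/w4.png",cv2.resize(im[180:380,180:560],(760,400),interpolation=cv2.INTER_CUBIC))
E
```

```text
ee_pos: [0.5762, 0.1344, 0.0365]
wrist_force: [-1.7, -0.8, 13.8]
ee_pos: [0.5763, 0.1355, 0.0365]
wrist_force: [-2.1, 0.1, 12.4]
ee_pos: [0.5764, 0.1365, 0.0365]
wrist_force: [-1.1, -0.5, 14.6]
```

View pics/w4.png

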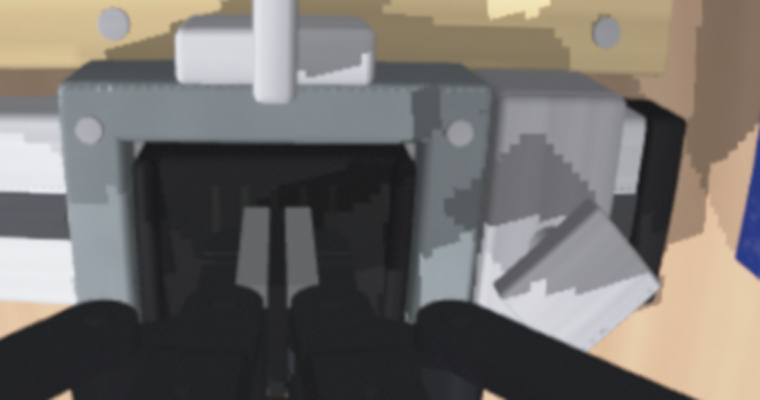

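The carriage edge, at crop x≈490, looks flush with the stop. I'll keep pressing and push gently until the force proves it.

```bash
{ python3 -m crank '[{"gripper":0,"travel":[0,1.5,0],"twist":[0,0,0]},{"gripper":0,"travel":[0,0,0],"twist":[0,0,0]}]'; python3 -m crank '[{"gripper":0,"travel":[0,1.5,0],"twist":[0,0,0]},{"gripper":0,"travel":[0,0,0],"twist":[0,0,0]}]'; python3 -m crank '[{"gripper":0,"travel":[0,1.5,0],"twist":[0,0,0]},{"gripper":0,"travel":[0,0,0],"twist":[0,0,0]}]'; } | grep -E "ee_pos|wrist"
python3 - <<'E'
from h import *
im=bot.camera("wrist")[:,:,::-1]
cv2.imwrite("pics/w5.png",cv2.resize(im[180:380,180:560],(760,400),interpolation=cv2.INTER_CUBIC))
E
```

```text
ee_pos: [0.5765, 0.1377, 0.0364]
wrist_force: [-0.6, -2.0, 13.8]
ee_pos: [0.5766, 0.1379, 0.0364]
wrist_force: [-3.0, -8.7, 16.1]
ee_pos: [0.5768, 0.1392, 0.0365]
wrist_force: [-1.4, -9.7, 14.9]
```

View pics/w5.png

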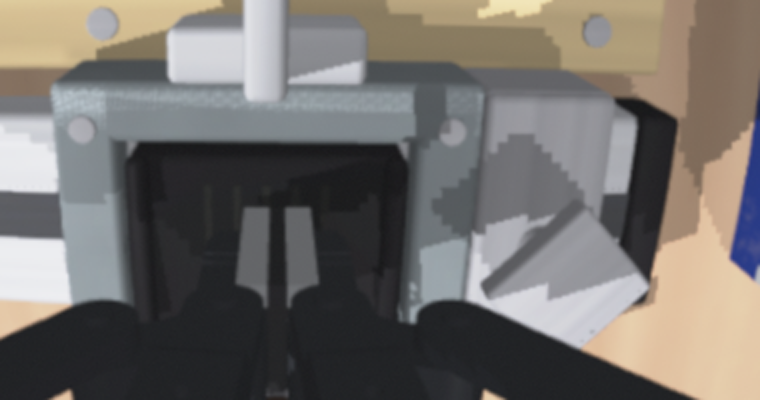

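The side force has risen to about 10 N and the fingers are slipping on the pad. The carriage edge at crop x≈480 is flush, so it is against the stop. I'll lift straight off.

```bash
python3 -m crank '[{"gripper":0,"travel":[0,0,-2],"twist":[0,0,0]},{"gripper":0,"travel":[0,0,-3],"twist":[0,0,0]},{"gripper":0,"travel":[0,0,-4],"twist":[0,0,0]},{"gripper":0,"travel":[0,0,-10],"twist":[0,0,0]},{"gripper":0,"travel":[0,0,-30],"twist":[0,0,0]},{"gripper":0,"travel":[0,0,-40],"twist":[0,0,0]},{"gripper":0,"travel":[0,0,-40],"twist":[0,0,0]},{"gripper":0,"travel":[0,0,0],"twist":[0,0,0]},{"gripper":0,"travel":[0,0,0],"twist":[0,0,0]}]'
python3 - <<'E'
from h import *
cv2.imwrite("pics/w6.png",bot.camera("wrist")[:,:,::-1])
E
```

```text
time: 12.98
ee_pos: [0.5754, 0.1405, 0.1624]
tcp_rot: [180.0, -0.1, 174.1]
wrist_force: [0.1, 0.4, -0.2]
opening: -0.0001
grasp_force: 0.0
```

View pics/w6.png

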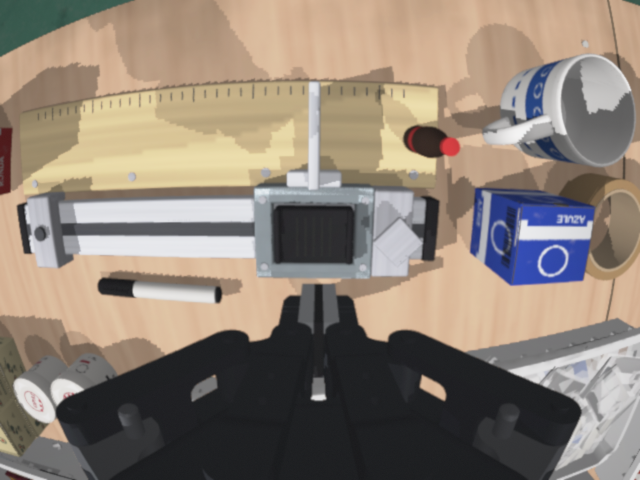

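The carriage is flush against the diamond stop, the pad is clear, and the pen, mug, tape, boxes and bed bottle are in place. The gripper hides bottle_back, so I'll check it in the scene view.

```bash
python3 - <<'E'
from h import *
im=bot.camera("scene")[:,:,::-1]; a=cv2.imread("pics/scene0.png")
f=lambda i:cv2.resize(i[150:330,210:460],(400,288),interpolation=cv2.INTER_CUBIC)
cv2.imwrite("pics/s2.png",np.hstack([f(a),f(im)]))
E
```

```text
(no output)
```

View pics/s2.png

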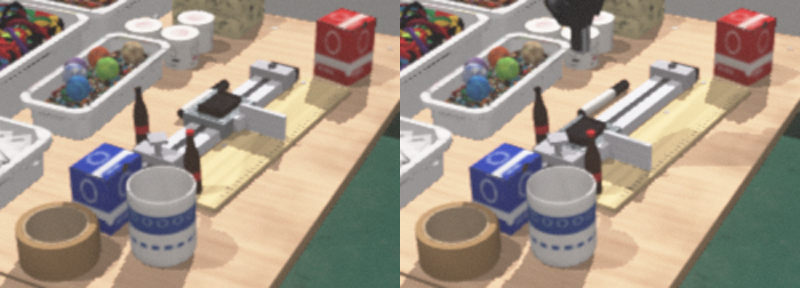

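Both bottles stand where they were, at (540,115) and (592,160) on the right half. The carriage is at the marked stop and nothing else has moved.

```bash
python3 -c "from workcell import bot; print(bot.job_done())"
```

```text
the job is handed in; nothing more can be done
None
```

I pushed the carriage up against the diamond-marked (left) stop with the pad held down, then let go of the pad to lock it there; the last pictures show nothing else moved, and I handed the job in at about 13 s.

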